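Take up the disc brake of a roll unwind stand

ROBOT

A 6-joint arm with a two-finger parallel gripper is mounted at the origin on a cart in front of the work surface, level with it; the furniture and walls round the work are solid. World frame = base frame: x ahead of the robot, y to its left, z up, the work surface at z = 0. Lengths are in m, angles in rad, forces in N, time in s.
With the tool pointing down it reaches from about 0.35 to 1 m from the base axis. Payload 7.1 kg.
Tool frame: the origin (TCP) lies between the finger pads; the fingertips stand 22 mm ahead of it and the grasp point (between the pads) lies 3 mm ahead of it; z points along the fingers, y is the line along which they close (so a half turn about z gives the same grasp; the last joint's range is limited). The gripper opens to 85 mm and grips with 20 to 120 N. Pads are 22 mm wide; open, the fingers measure 114 mm over their backs; the gripper's body (76 mm by 85 mm) begins 54 mm behind the grasp point. The pads swing forward as they close: fully open they stand 13 mm farther back than shut.
Start: joints at [-1.347, 0.423, 1.63, -0, 1.089, -0.019], TCP at [0.15, -0.607, 0.253] pointing down, gripper open.
Joint ranges: [-3, 3], [-0.9, 2.11], [0.09, 2.58], [-1.31, 4.45], [0.11, 2.69], [-2.54, 2.54]. Speed limits (rad/s): [2.39, 2.39, 3.01, 3.14, 3.14, 3.14].

INTERFACE

Orientations are given as a rotation vector (axis times angle).
In Python, from rig import manip gives the robot as it stands. The module is installed in compiled form; this text tells all that it offers. Calls block until the motion is done:
- manip.move_to(position, orientation): joint-space move of the TCP to a pose.
- manip.servo_line(position, orientation=None, rate=0.15): straight line of the TCP; orientation=None keeps the orientation; rate is the mean speed in m/s.
- manip.set_joints(angles): joint-space move.
- manip.command_gripper(opening, f_grip=None): finger opening in m; f_grip is the grip in N (None keeps the last); returns when the fingers have stopped.
- manip.hold(seconds).
- manip.solve_ik(position, orientation): joint angles nearest the present ones, or None.
- manip.camera(name): name is "scene" or "top" or "wrist"; returns a dict with "image" (480x640x3 uint8, red, green, blue), "fx", "fy", "cx", "cy" (pixels), "cam_to_world" (4x4, takes a point from camera to world coordinates); the wrist camera has in their place "mount" (4x4, takes a point from camera to tool coordinates, whose origin is the TCP and whose axes are the flange's). Camera axes: x right, y down, z forward; pixel columns grow to the right and rows downward; lengths in m; the calibration is good to about 2 mm. A picture is of the moment at which its call begins: read the wrist's pose just before it. There is no depth.
A pose or a line that the arm cannot do raises manip.IKError and nothing moves.
- manip.sign_off(): hands the job in; it is judged then, once.
Readings, each from a call of its own:
- manip.get_time(): time.
- manip.get_joint_positions(): joint angles.
- manip.get_joint_vel(): joint speeds.
- manip.get_tau(): joint torques, N m.
- manip.get_position(): TCP position.
- manip.get_ee_rot(): TCP orientation.
- manip.get_contact_force(): force on the tool from outside, world axes, zero at the start.
- manip.get_torque(): the same for the moment, N m.
- manip.get_width(): finger opening in m.
- manip.get_grip_force(): force on a finger pad.
Only numpy, scipy, OpenCV 4.12 (cv2) and the standard library are available. Lean on these libraries where they do the work, as an engineer would, in place of code of your own. Each camera call takes 0.05 s, during which the arm holds its last target. There are 200 camera calls.

TASK

The brake of this unwind stand has too much running gap. Using fingertips only, push the guard's red knob away from the robot until the yellow guard is fully aside; roll the top of the bared knurled adjuster wheel away from you until the pad's black pointer stands on the red gauge mark; then push the knob back until the guard fully covers the wheel again. Turn the pad only by its wheel and never let it reach the brake disc, and leave the loose stand and the tools around it where they are, with nothing picked up.

Things in the scene. Friction and masses are not known exactly. Their poses are not given: they have to be found in the camera images.
- brake_stand: Unwind stand, standing loose on the bench (about 8 kg). Origin on the bench between wheel and guard pivot; x across the base plate (away from the robot at yaw 0), y along the mandrel towards the brown roll, z up. Dark base plate 16 mm high, x -65 to 65, y -70 to 260 mm. Green end block x -23 to 23, y -55 to -5, 90 mm high. Nothing is higher than 140 mm. Offsets below are in this frame.
- wheel_top (a point): Crest of the knurled steel adjuster wheel (52 mm diameter, axis along y, rim y 5 to 31 mm), fixed at (0, 18, 126) mm. Green cheeks beside it (x -28 to 28, y -6 to 2 and 34 to 42) reach 119 mm and green walls before and behind it (x 28 to 33, both sides) 116 mm; the rest stands out. Rolling takes about 1.6 N at the rim; it stays where left. The closed guard covers it.
- adjuster (a joint): Wheel angle, rad; grows as the wheel's top is rolled towards +x (away from the robot), which moves the pad and pointer towards +y: 2.4 mm per rad (15 mm a turn, 11 mm of rim per mm). 0 = pad fully back; 5.0 = pointer on the middle of the gauge mark; 6.67 = pad on the disc. A yellow line on the rim turns with it.
- pointer (a point): Black needle, 2 mm thick, fixed to the pad and lying across the white scale plate; this point is the needle's middle over the scale, at x -41 mm, 75 mm up. It moves along +y as the pad closes.
- gauge_mark (a point): Middle of the red gauge mark, a line 4 mm wide across the white scale plate on the robot's side of the stand, fixed at (-41, 94, 75) mm. The pointer stands on it when both have the same y in the stand's frame.
- hex_key: black hex key 42 x 101 x 9 mm lying loose on the bench; a bystander. Origin under its middle.
- spanner: steel ring spanner 28 x 138 x 8 mm lying loose in front of the stand; a bystander. Origin under its middle.
- oil_can: green oil can with a spout, 56 x 64 x 140 mm, standing loose to the right; a bystander. Origin under its middle.
- pad_slide: The sliding pad: aluminium carrier 32 mm wide between wheel and disc, top 111 mm high, with a dark lining of 28 mm diameter facing the disc. Its origin is the middle of the lining's face, 98 mm up, at y = 94 mm + its travel; the disc's face is at y = 110 mm.
- disc_top (a point): Top of the steel brake disc (100 mm diameter, y 110 to 116 mm), 115 mm up.
- guard (a joint): Swing guard, rad: 0 = closed, yellow plate (54 x 40 x 3 mm, underside 128 mm up) over the wheel and red knob on the robot's side; 1.75 = fully aside, plate on the robot's side of the pivot and knob on the far side. Vertical pivot post (30 mm diameter, 139 mm high) at (0, -36) mm. Firm stops at both ends; about 2 N at the knob; stays where left.
- guard_knob (a point): Top centre of the guard's red upright knob: 17 mm diameter, 94 to 124 mm up, 50 mm from the guard's pivot. Closed at (-38, -68) mm, half-way at (0, -86), fully aside at (38, -68). Free space round the knob; nothing under it but the base plate.

How it is judged:
By the outcome, as a careful person would: the job done as asked, in the order asked, and still so for the second after the job is handed in, with the robot touching nothing.
It also fails if it takes over 64 s, if anything falls off the work surface, if the arm or the gripper's body presses on something with over 40 N, if the wrist force passes 120 N, or if a joint passes its speed limit or range.

## Working session

There is one attempt and no reset: what is moved stays moved. The work goes in short steps, each a Python script; the robot and the scene stay as the last script left them, time stands still between calls to the robot, and variables do not carry over. Pictures are saved under pics/ and viewed, at most 10 in all, crops included, and the job is handed in when it is done.

```bash
mkdir -p pics
python3 - <<'E'
from rig import manip
import cv2, numpy as np, pickle
d={}
for n in("scene","top"):
    c=manip.camera(n); d[n]=c; cv2.imwrite(f"pics/{n}0.png",c["image"][:,:,::-1])
    print(n,c["fx"],c["cx"],c["cy"],np.round(c["cam_to_world"],3).tolist())
pickle.dump(d,open("cams0.pkl","wb"))
print(manip.get_time(),manip.get_ee_rot(),manip.get_position())
E
```

```text
scene 555.4254777678096 320.40356732334203 235.01324093966664 [[-0.833, -0.272, 0.481, 0.086], [-0.552, 0.373, -0.745, 0.481], [0.024, -0.887, -0.462, 0.512], [0.0, 0.0, 0.0, 1.0]]
top 560.3442179847622 324.8265562085676 249.37258729921535 [[-0.009, -0.985, 0.172, 0.348], [-1.0, 0.011, 0.009, -0.178], [-0.011, -0.172, -0.985, 0.93], [0.0, 0.0, 0.0, 1.0]]
0.1 [-3.11710542e+00 -3.80273953e-01  2.22494401e-04] [ 0.15018429 -0.60619888  0.25262139]
```

View pics/scene0.png

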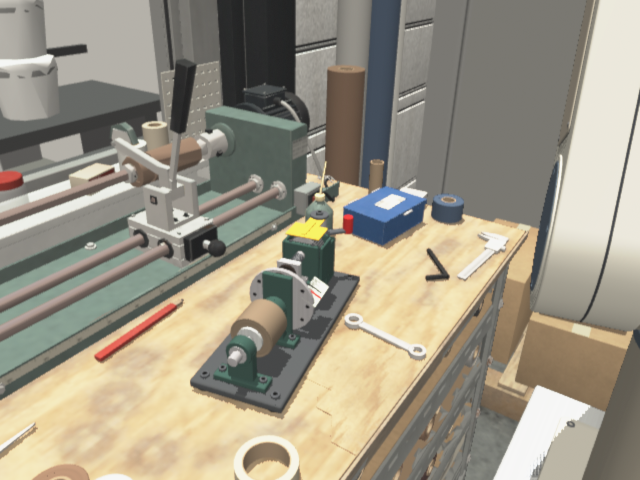

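View pics/top0.png

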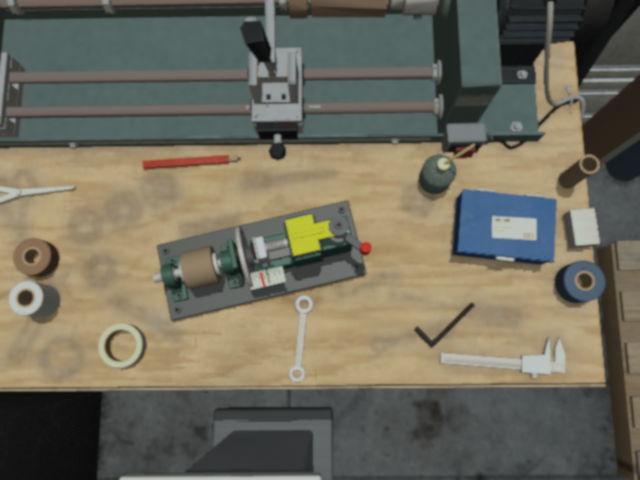

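The scene shows the stand's yellow guard at about (308,232), the knob at (348,224) and the white scale at (318,290). In the top view the guard is at (310,235), the knob at (365,248), the base plate corners near (158,243), (348,202), (365,273), (173,320), and the spanner and hex key are in front.

```bash
cat > h.py <<'E'
import numpy as np, cv2, pickle
def ray(c,uv,T=None):
    T=c["cam_to_world"] if T is None else T
    d=np.array([(uv[0]-c["cx"])/c["fx"],(uv[1]-c["cy"])/c["fy"],1.])
    return T[:3,3],T[:3,:3]@d
def onz(c,uv,z,T=None):
    o,d=ray(c,uv,T); return o+d*(z-o[2])/d[2]
def tri(*rs):
    A=0;b=0
    for o,d in rs:
        d=d/np.linalg.norm(d);P=np.eye(3)-np.outer(d,d);A=A+P;b=b+P@o
    return np.linalg.solve(A,b)
def proj(c,p,T=None):
    T=c["cam_to_world"] if T is None else T
    q=np.linalg.inv(T)@np.append(p,1); return np.array([c["fx"]*q[0]/q[2]+c["cx"],c["fy"]*q[1]/q[2]+c["cy"]])
def hsv(c): return cv2.cvtColor(c["image"],cv2.COLOR_RGB2HSV).astype(int)
def blob(m,box=None):
    m=m.astype(np.uint8)
    if box: k=np.zeros_like(m);k[box[1]:box[3],box[0]:box[2]]=1;m=m*k
    n,l,s,c=cv2.connectedComponentsWithStats(m); i=1+np.argmax(s[1:,4]); return c[i],s[i],(l==i).astype(np.uint8)
E
python3 - <<'E'
from h import *
d=pickle.load(open("cams0.pkl","rb"));t=d["top"];s=d["scene"]
ht=hsv(t);hs=hsv(s)
red=lambda h:((h[...,0]<6)|(h[...,0]>174))&(h[...,1]>150)&(h[...,2]>90)
yel=lambda h:(abs(h[...,0]-29)<5)&(h[...,1]>180)&(h[...,2]>120)
rt=blob(red(ht),(340,230,385,265));rs=blob(red(hs),(335,205,360,240))
yt=blob(yel(ht),(270,200,340,270));ys=blob(yel(hs),(270,200,340,260))
print("knob",rt[0],rt[1],rs[0],rs[1],tri(ray(t,rt[0]),ray(s,rs[0])),onz(t,rt[0],.12))
print("plate",yt[0],ys[0],tri(ray(t,yt[0]),ray(s,ys[0])),onz(t,yt[0],.131),cv2.minAreaRect(cv2.findNonZero(yt[2])))
dark=(ht[...,2]<95)&(ht[...,1]<60)
b=blob(dark,(140,190,380,330))
hull=cv2.convexHull(cv2.findNonZero(b[2]));ap=cv2.approxPolyDP(hull,6,True)[:,0]
print("base",b[1],ap.tolist(),[np.round(onz(t,p,.016),4).tolist() for p in ap])
a=cv2.resize(t["image"][190:330,150:400],None,fx=2.6,fy=2.6,interpolation=cv2.INTER_CUBIC)
e=cv2.resize(s["image"][200:330,240:380],None,fx=4,fy=4,interpolation=cv2.INTER_CUBIC)
cv2.imwrite("pics/c1.png",e[:,:,::-1]); cv2.imwrite("pics/c2.png",a[:,:,::-1])
E
```

```text
Traceback (most recent call last):
  File "h.py", line 20, in blob
    n,l,s,c=cv2.connectedComponentsWithStats(m); i=1+np.argmax(s[1:,4]); return c[i],s[i],(l==i).astype(np.uint8)
                                                     ~~~~~~~~~^^^^^^^^^
ValueError: attempt to get argmax of an empty sequence
```

```bash
cat > p.py <<'E'
from h import *
d=pickle.load(open("cams0.pkl","rb"));t=d["top"];s=d["scene"]
ht=hsv(t);hs=hsv(s); print(ht[235,305],hs[235,305])
red=lambda h:((h[...,0]<6)|(h[...,0]>174))&(h[...,1]>150)&(h[...,2]>90)
yel=lambda h:(h[...,0]>23)&(h[...,0]<36)&(h[...,1]>170)&(h[...,2]>100)
rt=blob(red(ht),(340,230,385,265));rs=blob(red(hs),(335,205,360,240))
yt=blob(yel(ht),(270,200,340,270));ys=blob(yel(hs),(270,200,340,260))
print("knob",rt[0],rt[1],rs[0],rs[1],tri(ray(t,rt[0]),ray(s,rs[0])),onz(t,rt[0],.12))
print("plate",yt[0],ys[0],tri(ray(t,yt[0]),ray(s,ys[0])),onz(t,yt[0],.131),cv2.minAreaRect(cv2.findNonZero(yt[2])))
dark=(ht[...,2]<95)&(ht[...,1]<60)
b=blob(dark,(140,190,380,330))
hull=cv2.convexHull(cv2.findNonZero(b[2]));ap=cv2.approxPolyDP(hull,6,True)[:,0]
print("base",b[1],ap.tolist(),[np.round(onz(t,p,.016),4).tolist() for p in ap])
a=cv2.resize(t["image"][190:330,150:400],None,fx=2.6,fy=2.6,interpolation=cv2.INTER_CUBIC)
e=cv2.resize(s["image"][200:330,240:380],None,fx=4,fy=4,interpolation=cv2.INTER_CUBIC)
cv2.imwrite("pics/c1.png",e[:,:,::-1]); cv2.imwrite("pics/c2.png",a[:,:,::-1])
E
python3 p.py
```

```text
[ 31 189 188] [ 28 155 247]
knob [365.16483516 247.79120879] [360 243  11  11  91] [347.87037037 223.36419753] [343 214  10  20 162] [ 0.49246277 -0.23043999  0.10906289] [ 0.4913885  -0.22934448  0.12      ]
plate [305.72672414 233.97844828] [312.5 225.5] [ 0.50702708 -0.14430243  0.13615423] [ 0.51080352 -0.14266151  0.131     ] ((309.29412841796875, 233.17648315429688), (35.89527130126953, 41.71612548828125), 75.96376037597656)
base [ 172  232  193   89 1726] [[359, 250], [363, 274], [172, 319], [347, 233]] [[0.5062, -0.2257, 0.016], [0.4661, -0.2315, 0.016], [0.3957, 0.0803, 0.016], [0.5351, -0.2063, 0.016]]
```

View pics/c1.png

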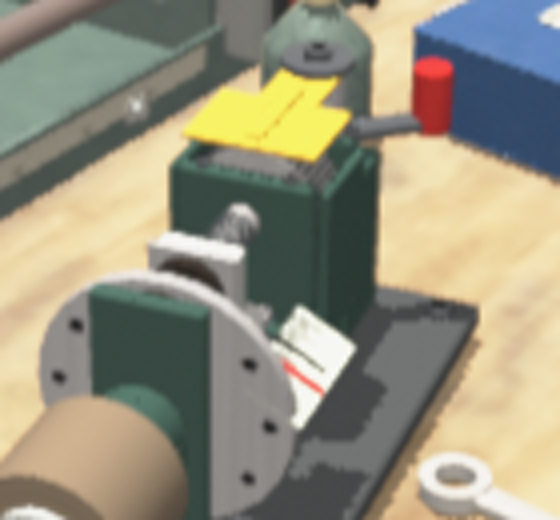

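View pics/c2.png

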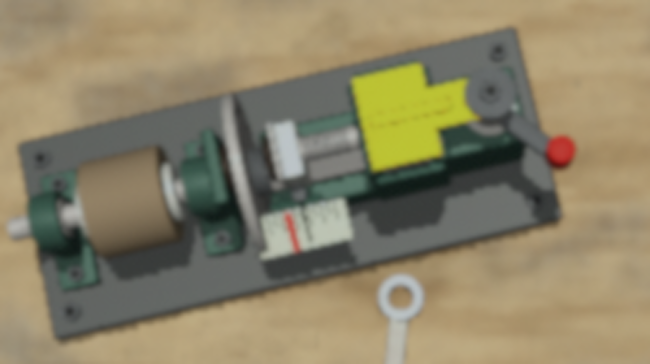

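c1 shows the closed guard, the knob standing on a low grey arm at (433,97), the scale with the needle at (300,350) and the red mark at (303,378). c2 shows the base corners at (22,145), (516,30), (558,218), (60,338), the pivot post at (490,93), the knob at (560,152) and the red mark at (292,233).

```bash
cat > q.py <<'E'
from h import *
from rig import manip
d=pickle.load(open("cams0.pkl","rb"));t=d["top"];s=d["scene"]
f=lambda u,v:(150+(u+.5)/2.6-.5,190+(v+.5)/2.6-.5)
obs=[((22,145),.016,(.065,.260)),((516,30),.016,(.065,-.070)),((558,218),.010,(-.065,-.070)),((60,338),.010,(-.065,.260)),((490,93),.139,(0,-.036)),((292,233),.075,(-.041,.094))]
W=[onz(t,f(*o[0]),o[1])[:2] for o in obs]; L=[np.array(o[2]) for o in obs]
W.append(np.array([.4922,-.2301]));L.append(np.array([-.038,-.068]))
W=np.array(W);L=np.array(L);wc=W.mean(0);lc=L.mean(0)
H=(L-lc).T@(W-wc);yaw=np.arctan2(H[0,1]-H[1,0],H[0,0]+H[1,1])
R=np.array([[np.cos(yaw),-np.sin(yaw)],[np.sin(yaw),np.cos(yaw)]])
o=wc-R@lc; print("yaw",yaw,"o",o); print(np.round(1000*(W-(L@R.T+o)),1).tolist())
# two-view heights: pivot top & red mark
e=lambda u,v:(240+(u+.5)/4-.5,200+(v+.5)/4-.5)
print("mark",tri(ray(t,f(292,233)),ray(s,e(303,378))),"pivot",tri(ray(t,f(490,93)),ray(s,e(318,50))))
pickle.dump((o,yaw),open("pose.pkl","wb"))
from scipy.spatial.transform import Rotation as Rn
for a in (0,90,-90,180):
    M=Rn.from_euler("z",yaw+np.radians(a))*Rn.from_euler("x",np.pi)
    for P in((-.06,-.06,.2),(0,.018,.2),(.06,-.06,.2)):
        q=manip.solve_ik(np.append(R@np.array(P[:2])+o,P[2]),M.as_rotvec()); print(a,P,None if q is None else np.round(q,2))
E
python3 q.py
```

```text
yaw 0.22407642450232476 o [ 0.51343756 -0.15574051]
[[-1.5, -4.1], [-2.8, 0.5], [2.0, 4.4], [2.6, -2.6], [-0.2, 1.0], [-0.7, 0.5], [0.7, 0.4]]
mark [ 0.45077256 -0.07314265  0.07174686] pivot [ 0.52178007 -0.18991059  0.13637453]
0 (-0.06, -0.06, 0.2) [-0.48  0.34  1.9  -0.    0.9   0.87]
0 (0, 0.018, 0.2) [-0.29  0.35  1.89 -0.    0.9   1.06]
0 (0.06, -0.06, 0.2) [-0.35  0.48  1.68 -0.    0.98  1.  ]
90 (-0.06, -0.06, 0.2) [-0.48  0.34  1.9  -0.    0.9  -0.7 ]
90 (0, 0.018, 0.2) [-0.29  0.35  1.89 -0.    0.9  -0.51]
90 (0.06, -0.06, 0.2) [-0.35  0.48  1.68 -0.    0.98 -0.57]
-90 (-0.06, -0.06, 0.2) [-0.48  0.34  1.9  -0.    0.9   2.44]
-90 (0, 0.018, 0.2) None
-90 (0.06, -0.06, 0.2) None
180 (-0.06, -0.06, 0.2) [-0.48  0.34  1.9  -0.    0.9  -2.27]
180 (0, 0.018, 0.2) [-0.29  0.35  1.89  0.    0.9  -2.08]
180 (0.06, -0.06, 0.2) [-0.35  0.48  1.68  0.    0.98 -2.14]
```

```bash
cat > a.py <<'E'
from h import *
from rig import manip
from scipy.spatial.transform import Rotation as Rn
o,yaw=pickle.load(open("pose.pkl","rb"));R=np.array([[np.cos(yaw),-np.sin(yaw)],[np.sin(yaw),np.cos(yaw)]])
TIP=.022
def pose(x,y,tz,a=90):
    return np.append(R@np.array([x,y])+o,tz+TIP),(Rn.from_euler("z",yaw+np.radians(a))*Rn.from_euler("x",np.pi)).as_rotvec()
def line(x,y,tz,a=90,rate=.15): manip.servo_line(*pose(x,y,tz,a),rate=rate)
def force():
    f=np.array(manip.get_contact_force()); return np.append(R.T@f[:2],f[2])
def knob_push(th,back,s):
    """finger centre for knob at angle th(deg), back m behind it in direction of motion s(+1 opens)"""
    r=np.radians(th);t=np.array([-np.sin(r),np.cos(r)])*s
    p=np.array([0,-.036])+.05*np.array([np.cos(r),np.sin(r)])-back*t
    return p[0],p[1],90+th-270
E
python3 - <<'E'
from a import *
d=pickle.load(open("cams0.pkl","rb"));t=d["top"];s=d["scene"]
b=tri(ray(t,(278,150)),ray(s,(215,248)));print("ball",b,"stand",R.T@(b[:2]-o))
ps=[knob_push(220,.033,1)]; p=ps[0]
manip.command_gripper(0.0)
print(manip.get_width(),manip.get_time())
manip.move_to(*pose(p[0],p[1],.16,p[2])); print(manip.get_time(),force())
line(p[0],p[1],.104,p[2]); print(manip.get_time(),force(),manip.get_position())
for th in (221,228,240):
    line(*knob_push(th,.025,1)[:2],.104,knob_push(th,0,1)[2],rate=.06)
    print(th,manip.get_time(),np.round(force(),1))
c=manip.camera("top");cv2.imwrite("pics/t2.png",c["image"][170:350,150:450,::-1].repeat(2,0).repeat(2,1))
E
```

```text
ball [ 0.66244246 -0.09551861  0.06782897] stand [0.15866141 0.02560656]
0.00012772689291059403 0.8667
2.7167 [ 0.0372602  -0.12054323  0.46052578]
3.2417 [-0.40659605 -0.46737381  0.93628654] [ 0.46493678 -0.21123747  0.12607679]
221 3.5417 [ 0.6 -0.   0.4]
228 3.8167 [ 1.4 -0.2 -0.6]
240 4.175 [ 0.3  0.3 -1.1]
```

View pics/t2.png

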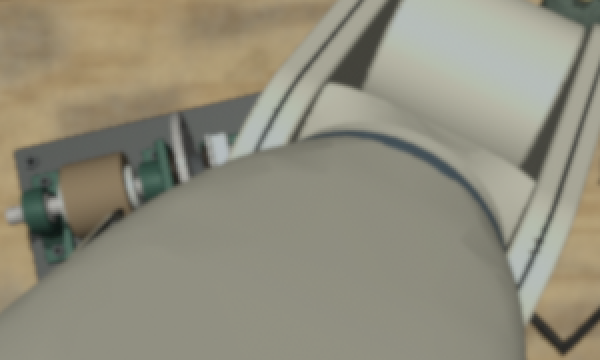

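The top view is covered by the arm, so I'll carry on and check with the scene camera.

Run:
```python
from a import *
for th in (258,276,294,308):
    x,y,a=knob_push(th,.025,1); line(x,y,.104,a,rate=.08)
    print(th,manip.get_time(),np.round(force(),1))
c=manip.camera("scene");cv2.imwrite("pics/s3.png",cv2.resize(c["image"][170:330,210:390,::-1],None,fx=3.3,fy=3.3))
```

```text
258 4.6917 [-0.4  0.8  0.7]
276 5.1583 [-0.1 -0.4  0.2]
294 5.625 [-0.3  0.6 -0.4]
308 6.0167 [-0.6  0.2  0.2]
```

View pics/s3.png

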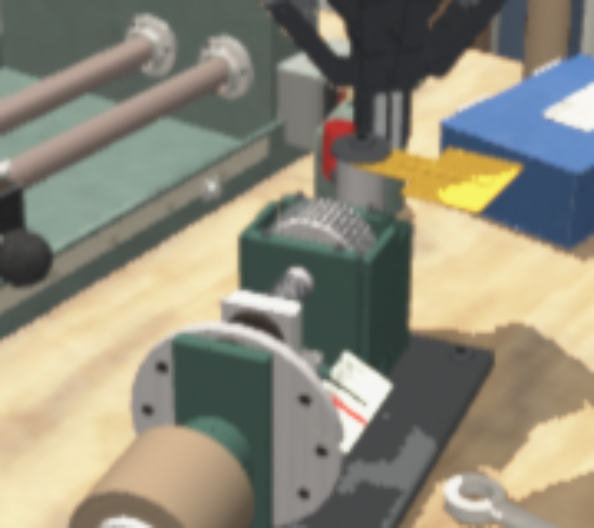

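The guard is nearly aside and the wheel is bare (crest near (325,215)). The knob is at (340,150), pushed by the fingers. Next I step gently to the stop.

Run:
```python
from a import *
for th in np.arange(311,345,1.5):
    x,y,a=knob_push(th,.025,1); line(x,y,.104,a,rate=.05)
    f=force(); r=np.radians(th); ft=f[0]*np.sin(r)-f[1]*np.cos(r)
    print(round(th,1),round(manip.get_time(),2),np.round(f,1),round(ft,1))
    if ft>6: break
c=manip.camera("scene");h=hsv(c)
print("knob px",blob(((h[...,0]<6)|(h[...,0]>174))&(h[...,1]>150)&(h[...,2]>90),(270,180,350,240))[:2], "exp",proj(c,np.append(R@np.array([.038,-.068])+o,.109)))
cv2.imwrite("pics/s4.png",cv2.resize(c["image"][170:330,210:390,::-1],None,fx=3.3,fy=3.3))
```

```text
311.0 6.32 [-0.9  0.3 -0.2] 0.5
312.5 6.57 [-1.2 -1.1  0.8] 1.6
314.0 6.82 [-1.3 -0.7  0.3] 1.4
315.5 7.07 [-1.  -0.9 -0.4] 1.3
317.0 7.32 [-1.3 -0.6  0.3] 1.3
318.5 7.57 [-0.4 -1.3  0.8] 1.2
320.0 7.82 [-0.9 -1.1 -0.1] 1.4
321.5 8.07 [-0.8 -0.7  0.1] 1.0
323.0 8.32 [ 0.2 -1.2 -0.1] 0.9
324.5 8.57 [-1.6 -1.4 -0.1] 2.0
326.0 8.82 [-3.4 -5.7 -0.2] 6.6
knob px (array([303.91911765, 214.94852941]), array([300, 207,  10,  18, 136], dtype=int32)) exp [304.88866879 215.46664273]
```

```bash
cat >> a.py <<'E'
def travel(c=None,save=None):
    """needle and red mark y (mm) along the stand line x=-41,z=75 in the scene picture"""
    c=c or manip.camera("scene"); im=c["image"].astype(np.float32); ys=np.arange(72,112,.25); acc=[]
    for x in (-.044,-.041,-.038):
        uv=np.array([proj(c,np.append(R@np.array([x,y/1e3])+o,.075)) for y in ys],np.float32)
        acc.append(cv2.remap(im,uv[:,0].copy(),uv[:,1].copy(),cv2.INTER_CUBIC)[:,0])
    p=np.mean(acc,0); red=np.clip(p[:,0]-p[:,1:].mean(1)-30,0,None)
    return p,ys,red
E
python3 - <<'E'
from a import *
x,y,a=knob_push(316,.028,1); line(x,y,.104,a); line(x,y,.15,a)
line(-.009,.018,.145,90,rate=.2); f0=force(); print(manip.get_time(),f0)
p,ys,red=travel(); print([(y,*q.astype(int)) for y,q in zip(ys[::6],p[::6])])
line(-.009,.018,.131,90,rate=.1)
z=.131
while z>.118:
    z-=.001; line(-.009,.018,z,90,rate=.05); f=force()-f0
    if f[2]>2.5: break
print("contact",z,f,manip.get_position(),manip.get_time())
line(.009,.018,z-.0005,90,rate=.05); print(force()-f0,manip.get_time())
line(.009,.018,.132,90)
p,ys,red=travel(); print([(y,*q.astype(int)) for y,q in zip(ys[::6],p[::6])])
E
```

```text
10.6 [0.31157665 0.40324358 0.47398376]
[(np.float64(72.0), np.int64(191), np.int64(193), np.int64(176)), (np.float64(73.5), np.int64(187), np.int64(188), np.int64(172)), (np.float64(75.0), np.int64(190), np.int64(192), np.int64(176)), (np.float64(76.5), np.int64(202), np.int64(204), np.int64(188)), (np.float64(78.0), np.int64(214), np.int64(215), np.int64(200)), (np.float64(79.5), np.int64(214), np.int64(215), np.int64(200)), (np.float64(81.0), np.int64(202), np.int64(203), np.int64(188)), (np.float64(82.5), np.int64(175), np.int64(176), np.int64(162)), (np.float64(84.0), np.int64(151), np.int64(152), np.int64(139)), (np.float64(85.5), np.int64(150), np.int64(151), np.int64(138)), (np.float64(87.0), np.int64(156), np.int64(157), np.int64(144)), (np.float64(88.5), np.int64(163), np.int64(164), np.int64(150)), (np.float64(90.0), np.int64(175), np.int64(171), np.int64(156)), (np.float64(91.5), np.int64(182), np.int64(162), np.int64(148)), (np.float64(93.0), np.int64(183), np.int64(140), np.int64(128)), (np.float64(94.5), np.int64(184), np.int64(121), np.int64(112)), (np.float64(96.0), 
[... 1906 characters left out ...]
int64(187), np.int64(116), np.int64(109)), (np.float64(97.5), np.int64(176), np.int64(114), np.int64(107)), (np.float64(99.0), np.int64(166), np.int64(127), np.int64(121)), (np.float64(100.5), np.int64(162), np.int64(145), np.int64(138)), (np.float64(102.0), np.int64(156), np.int64(149), np.int64(143)), (np.float64(103.5), np.int64(148), np.int64(145), np.int64(140)), (np.float64(105.0), np.int64(143), np.int64(140), np.int64(136)), (np.float64(106.5), np.int64(139), np.int64(136), np.int64(133)), (np.float64(108.0), np.int64(139), np.int64(135), np.int64(132)), (np.float64(109.5), np.int64(140), np.int64(137), np.int64(133)), (np.float64(111.0), np.int64(141), np.int64(138), np.int64(135))]
```

```bash
cat >> a.py <<'E'
def wrist():
    T=np.eye(4);T[:3,3]=manip.get_position();T[:3,:3]=Rn.from_rotvec(manip.get_ee_rot()).as_matrix()
    c=manip.camera("wrist");c["cam_to_world"]=T@np.array(c["mount"]);return c
def S(x,y,z): return np.append(R@np.array([x,y])+o,z)
E
python3 - <<'E'
from a import *
c=wrist();print(np.round(c["mount"],3).tolist(),c["fx"])
print("mark",proj(c,S(-.041,.094,.075)),"crest",proj(c,S(0,.018,.126)),manip.get_time())
# where would mark be for other poses (no motion)
for a in(90,0,-90,180):
  for(x,y,z) in((-.041,.05,.16),(-.1,.09,.16),(-.04,.09,.2),(0,.018,.16)):
    P,r=pose(x,y,z,a);T=np.eye(4);T[:3,3]=P;T[:3,:3]=Rn.from_rotvec(r).as_matrix();T=T@np.array(c["mount"])
    print(a,(x,y,z),proj(c,S(-.041,.094,.075),T).astype(int),np.round((np.linalg.inv(T)@np.append(S(-.041,.094,.075),1))[2],3))
cv2.imwrite("pics/w5.png",c["image"][:,:,::-1])
E
```

```text
[[0.0, -0.95, -0.312, 0.08], [1.0, 0.0, 0.001, -0.0], [-0.001, -0.312, 0.95, -0.12], [0.0, 0.0, 0.0, 1.0]] 352.5069653222033
mark [225.19441814 128.80804939] crest [298.67343396 299.97849849] 13.3
90 (-0.041, 0.05, 0.16) [317 180] 0.227
90 (-0.1, 0.09, 0.16) [404 239] 0.24
90 (-0.04, 0.09, 0.2) [316 222] 0.278
90 (0, 0.018, 0.16) [250 128] 0.217
0 (-0.041, 0.05, 0.16) [252 244] 0.241
0 (-0.1, 0.09, 0.16) [311 156] 0.222
0 (-0.04, 0.09, 0.2) [312 228] 0.279
0 (0, 0.018, 0.16) [211 298] 0.254
-90 (-0.041, 0.05, 0.16) [317 302] 0.255
-90 (-0.1, 0.09, 0.16) [231 250] 0.242
-90 (-0.04, 0.09, 0.2) [318 232] 0.28
-90 (0, 0.018, 0.16) [371 340] 0.265
180 (-0.041, 0.05, 0.16) [381 244] 0.241
180 (-0.1, 0.09, 0.16) [322 320] 0.259
180 (-0.04, 0.09, 0.2) [322 226] 0.279
180 (0, 0.018, 0.16) [434 184] 0.228
```

View pics/w5.png

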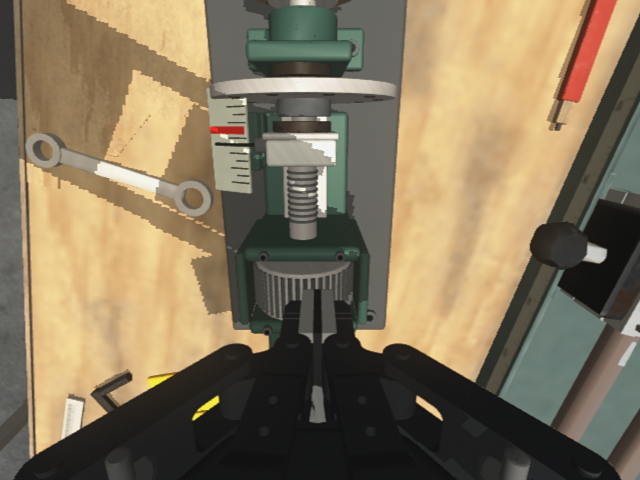

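The wrist view shows it all: red mark at (227,130), needle at (235,144), wheel at (303,285) with the fingertips at (318,295). So the needle can be measured from here after every stroke.

```bash
cat >> a.py <<'E'
def gap():
    """mm from needle to mark along +y (wrist view), clean columns left of the ticks"""
    c=wrist(); m=proj(c,S(-.041,.094,.075)); h=hsv(c)
    u0,v0=int(m[0]),int(m[1]); red=((h[...,0]<6)|(h[...,0]>174))&(h[...,1]>130)&(h[...,2]>110)
    b=blob(red,(u0-30,v0-15,u0+30,v0+15)); l=b[1][0]
    cols=slice(l+6,l+15); vs=np.arange(v0-30,v0+45)
    L=np.median(c["image"][vs[0]:vs[-1]+1,cols].astype(float),axis=1)
    r=np.clip(L[:,0]-L[:,1]-40,0,None)
    w=np.clip(90-L[:,0],0,None)*(vs>v0-12)*(vs<v0+40)
    if w.sum()<1: return None,L
    k=np.argmax(w); s_=slice(max(k-2,0),k+3); vn=(w[s_]*vs[s_]).sum()/w[s_].sum(); vr=(r*vs).sum()/r.sum()
    pm=abs(proj(c,S(-.041,.104,.075))[1]-proj(c,S(-.041,.084,.075))[1])/20
    return (vn-vr)/pm,L
def stroke(n=.018,press=.0015,f0=0):
    x0=-n/2
    line(x0,.018,.129,90,rate=.2); line(x0,.018,.126-press,90,rate=.05); f1=force()
    line(-x0,.018,.126-press,90,rate=.06); f2=force()
    line(-x0,.018,.132,90,rate=.15)
    return np.round(f1,1),np.round(f2,1)
E
python3 - <<'E'
from a import *
g,L=gap();print(g,L[:,0].astype(int).tolist())
print(stroke(.018));g1,_=gap();print(g1,manip.get_time())
E
```

```text
7.165637734134442 [156, 169, 169, 169, 169, 170, 169, 170, 170, 170, 171, 170, 170, 170, 170, 170, 170, 170, 170, 170, 170, 171, 171, 171, 171, 171, 170, 169, 168, 168, 168, 168, 167, 167, 176, 220, 220, 215, 174, 170, 170, 171, 169, 132, 52, 34, 70, 158, 174, 171, 171, 171, 170, 170, 170, 170, 170, 171, 171, 171, 170, 171, 171, 171, 171, 170, 170, 170, 170, 170, 169, 170, 170, 171, 171]
(array([-3.6,  0.3, 11.2]), array([2.5, 2.5, 6.7]))
5.479186422243681 14.6
```

Run:
```python
from a import *
for i in range(3):
    print(stroke(.018));g,_=gap();print(g,manip.get_time())
    if g is None or g<2: break
```

```text
(array([-3.5,  0.4, 11.4]), array([2.5, 1.7, 7.4]))
3.762943634928387 15.85
(array([-3.4,  0.1, 11.9]), array([2.6, 2.3, 6.6]))
2.2915575131436228 17.1
(array([-2.9,  0.6, 11.3]), array([2. , 2.1, 7.5]))
0.31870415548152553 18.35
```

Run:
```python
from a import *
print(stroke(.0045))
line(-.041,.04,.15,90,rate=.2)
c=wrist();m=proj(c,S(-.041,.094,.075)).astype(int);print(m,manip.get_time())
cv2.imwrite("pics/w6.png",cv2.resize(c["image"][m[1]-40:m[1]+40,m[0]-50:m[0]+50,::-1],None,fx=7,fy=7,interpolation=cv2.INTER_NEAREST))
```

```text
(array([ 0.3,  2.7, 13.1]), array([-0.2,  2.6, 12.9]))
[317 166] 19.8083
```

View pics/w6.png

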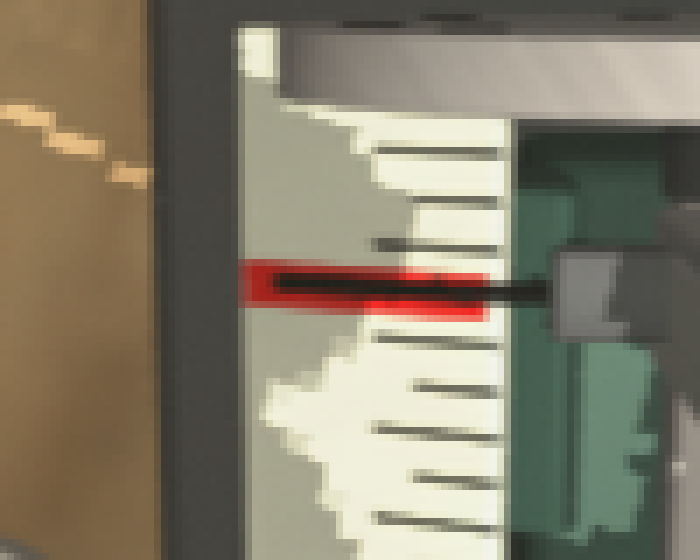

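The needle (row ~288) lies in the middle of the red mark (row ~290), so the adjuster is set. Now the guard goes back.

```bash
python3 - <<'E'
from a import *
x,y,a=knob_push(320,.035,-1)
line(x,y,.152,a,rate=.15); line(x,y,.104,a,rate=.12); print(manip.get_time(),force())
for th in list(np.arange(318,226,-15))+list(np.arange(226,200,-1.5)):
    x,y,a=knob_push(th,.025,-1); line(x,y,.104,a,rate=.07 if th>227 else .05)
    f=force(); r=np.radians(th); ft=-(f[0]*np.sin(r)-f[1]*np.cos(r))
    print(round(float(th),1),round(manip.get_time(),2),round(ft,1))
    if ft>6: break
x,y,a=knob_push(th,.034,-1); line(x,y,.104,a); line(x,y,.16,a); 
line(-.041,.04,.16,90,rate=.2); c=wrist();cv2.imwrite("pics/w7.png",c["image"][:,:,::-1])
manip.move_to([.2,-.45,.3],pose(0,0,0,90)[1])
t=manip.camera("top");s=manip.camera("scene");pickle.dump({"top":t,"scene":s},open("cams1.pkl","wb"))
a=t["image"][190:330,150:400];b=s["image"][200:330,240:380]
cv2.imwrite("pics/f8.png",np.vstack([cv2.resize(a,(500,280)),cv2.resize(b,(500,320)) ])[:,:,::-1])
print(manip.get_time(),force())
E
sed -i 's/cams0/cams1/' p.py; sed -i '/^print("base"/,$d' p.py; python3 p.py
```

```text
21.3833 [-0.48939213 -0.28805291  0.73174789]
318.0 21.7 -0.0
303.0 22.11 0.4
288.0 22.52 -0.0
273.0 22.93 -1.1
258.0 23.33 0.2
243.0 23.74 -0.3
228.0 24.15 0.1
226.0 24.4 1.6
224.5 24.65 1.7
223.0 24.9 1.2
221.5 25.15 2.2
220.0 25.4 1.6
218.5 25.65 1.1
217.0 25.9 3.7
215.5 26.15 8.2
29.775 [ 0.15021136 -0.33082632  0.1041771 ]
[ 31 189 188] [ 28 157 246]
knob [365.16483516 247.79120879] [360 243  11  11  91] [347.86503067 223.30674847] [343 214  10  20 163] [ 0.49245581 -0.23042732  0.10917219] [ 0.4913885  -0.22934448  0.12      ]
plate [305.74118659 234.00773861] [312.5 225.5] [ 0.50700591 -0.14431204  0.13615011] [ 0.5107598  -0.14268243  0.131     ] ((309.29412841796875, 233.17648315429688), (35.89527130126953, 41.71612548828125), 75.96376037597656)
```

View pics/f8.png

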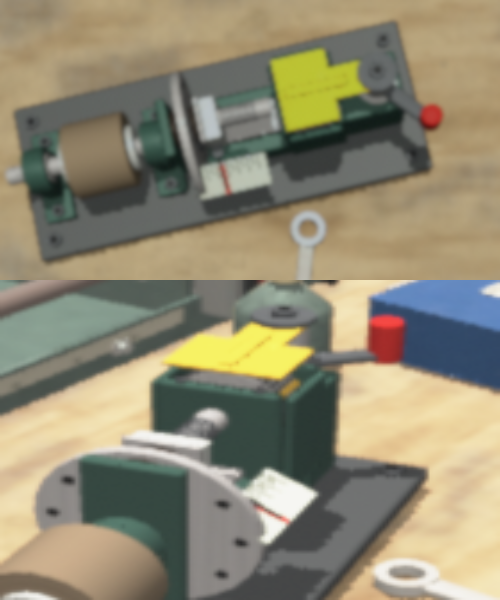

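View pics/w7.png

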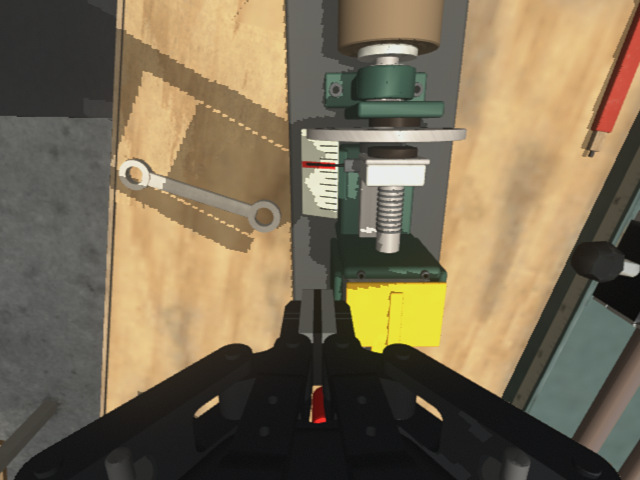

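The guard is shut: the knob is back at its exact starting pixels, (365.2,247.8) in the top view. The needle lies on the red mark at (318,164) in the wrist view, and the stand and spanner have not moved. I'm handing in.

```bash
python3 -c "
from rig import manip
print(manip.sign_off(),manip.get_time())"
```

```text
the job is handed in; nothing more can be done
the job is handed in; nothing more can be done
```

The job is handed in at about 30 s on the robot's clock: the guard was pushed aside, the adjuster rolled until the pointer stood on the red mark to within about 0.5 mm by camera, and the guard pushed back to its stop over the wheel; the stand and spanner show no movement in the pictures.

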